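# Put the kickstand down and hold the bicycle stub upright for its smart lock

### The arm

A 6-joint arm with a two-finger parallel gripper is mounted at the origin on the work surface. World frame = base frame: x ahead of the robot, y to its left, z up, the work surface at z = 0. Lengths are in mm, angles in rad, forces in N, time in s.
With the tool pointing down it reaches from about 275 to 825 mm from the base axis. Payload 5.2 kg.
Tool frame: the origin (TCP) lies between the finger pads, 19 mm behind the fingertips; this is the grasp point; z points along the fingers, y is the direction in which the jaws open and shut (so a half turn about z gives the same grasp; the last joint's range is limited). The gripper opens to 93 mm and grips with 3 to 60 N. Pads are 15 mm wide; open, the fingers measure 128 mm over their backs; the gripper's body (75 mm by 188 mm) begins 65 mm behind the grasp point.
Start: joints at [-1.449, 0.259, 1.535, -0, 1.348, -0.203], TCP at [175.536, -521.241, 237.453] pointing down, gripper open.
Joint ranges: [-3.14, 3.14], [-0.91, 2.08], [0.19, 2.58], [-1.22, 4.36], [0.22, 2.71], [-3.12, 3.12]. Speed limits (rad/s): [2.57, 2.57, 3.14, 3.14, 3.14, 3.14].

### API

Orientations are given as [roll, pitch, yaw] about the fixed x, y, z axes, in that order (R = Rz(yaw) Ry(pitch) Rx(roll)).
In Python, from bench import robot gives the robot as it stands. The module is installed in compiled form; this text tells all that it offers. Calls block until the motion is done:
- robot.move_ptp(position, orientation): joint-space move of the TCP to a pose.
- robot.move_linear(position, ori=None, speed=150, f_stop=None): straight line of the TCP; ori=None keeps the orientation; speed is the mean speed in mm/s. With f_stop (N) it stops when the force on the tool has changed by that much, and returns True; else False.
- robot.move_j(angles): joint-space move.
- robot.move_gripper(opening): opening from 0.0 (shut) to 1.0 (fully open); the grip force is fixed at half the most; returns when the fingers have stopped.
- robot.sleep(seconds).
- robot.inverse_kinematics(position, orientation): joint angles nearest the present ones, or None.
- robot.get_image(name): name is "side" or "top" or "wrist"; returns a dict with "img" (384x512x3 uint8, blue, green, red), "fovy" (degrees; the focal length in pixels is half the picture's height over the tangent of half this angle, whatever the lens; pixels are square), "cx", "cy" (the principal point, pixels), "eye" and "orientation" of the camera in the world. Camera axes: x right, y down, z forward; pixel columns grow to the right and rows downward; lengths in mm; the calibration is good to about 2 mm. A picture is of the moment at which its call begins. There is no depth.
A pose or a line that the arm cannot do raises robot.MotionError and nothing moves.
- robot.hand_in(): hands the job in, once; it reports no verdict.
Readings, each from a call of its own:
- robot.current_t(): time.
- robot.current_qpos(): joint angles.
- robot.current_joint_vel(): joint speeds.
- robot.current_joint_efforts(): joint torques, N m.
- robot.current_tcp_pos(): TCP position.
- robot.current_eef_rot(): TCP orientation.
- robot.current_contact_force(): force on the tool from outside, world axes, zero at the start.
- robot.current_ft_torque(): the same for the moment, N m.
- robot.current_gripper_width(): opening from 0.0 (shut) to 1.0 (fully open).
Only numpy, scipy, OpenCV 4.12 (cv2) and the standard library are available. Lean on these libraries where they do the work, as an engineer would, in place of code of your own. Each camera call takes 0.05 s, during which the arm holds its last target.

### The job

The rear end of a small bicycle, used to try out smart ring locks, leans on the rubber bumper of the post with its kickstand folded back. First flip the kickstand down past the centre of its spring so that it snaps fully down; then grip the top of the blue seat tube, bring the frame upright, clear of the bumper and of the kickstand, and finish while still holding it there against tipping, so that the lock can learn its level. Keep the wheel and the front foot where they stand on the bench, do not let the frame fall over, and leave the other things on the bench alone.

Things in the scene. Friction and masses are not known exactly. Their poses are not given: they have to be found in the camera images.
- stub: Loose rear end of a 12 inch bicycle, 0.8 to 1 kg: black-tyred wheel (diameter 304, tyre 48 mm thick; locked, does not turn), blue tube frame, black ring lock, front leg with rubber foot. Origin on the bench under the hub when upright; x forward, y to its left, z up in the wheel plane. It starts leaning 0.2 rad to its right (-y) on the bumper. Points named (..) below are mm in this frame.
- seat_top (a point): Middle of the open top end of the blue seat tube, (132,0,340). The tube (diameter 28.6, black end band) lies in the plane y = 0 and runs down and forward to (215,0,135), 404 mm per 1000. Its upper 45 mm stand free above the two seat stays: grip there from above, a finger on its left and one on its right.
- wheel_bottom (a point): Lowest point of the tyre, (0,0,0). Tyre and front foot are round underneath (radius 24 and 20): the frame rolls sideways about the line through them and falls to either side unless held.
- front_foot (a point): Lowest point of the rubber foot (diameter 40) on the dark leg under the bottom bracket, (215,0,0). The bottom bracket is a shell 68 wide at (215,0,135).
- hub_centre (a point): Middle of the wheel hub, (0,0,152). Its axle and nuts stick out to y = +66 and -66 (nut diameter 19).
- stand (a joint): Kickstand angle: 0 folded back at its stop, 1.75 fully down at its stop. An over-centre spring drives it from 0.87 rad to the nearer stop: 0.14 N m at the stops, falling to zero at 0.87. About 2 N down on the leg 70 mm behind the pivot starts it; past about 0.9 it snaps down by itself.
- stand_pivot (a point): Pivot of the kickstand, left of the wheel, (35,76,128). The hinge axis is nearly across the frame: (0.102,-0.994,-0.040) in its axes, right-handed for growing values. Push the leg down from its upper side; the leg's end moves backward-horizontal to downward and outward.
- stand_end (a point): Free end of the kickstand: straight aluminium leg of radius 7 with black foot of radius 9, this point (centre of the foot's round end) 112 from the pivot. Folded: (-76,90,135), pointing back along the wheel. Down: (46,107,21), splayed outward; with the frame upright it clears the bench by 12 mm. Resting on it the frame leans 6 degrees left.
- post: Fixed leaning post: aluminium profile 40 x 40 mm, 254 high, on a dark plate 120 x 90. Origin under the profile. On its +y side, axis at y = 34 and z = 224 mm, a black rubber bumper roll (diameter 36, 60 long, along x) on which the seat tube leans. The wheel plane is parallel to the post's x; the hub starts about 190 mm behind (-x) and the wheel's bottom 110 mm to the +y side of the post.
- door_lock: Bystander: black door lock 190 x 50 mm with a U handle, 72 mm high. Leave alone.
- spare_lock: Bystander: black horseshoe-shaped spare ring lock, 106 x 130 mm, 30 mm high. Leave alone.
- driver: Bystander: screwdriver, 180 mm long, lying. Leave alone.
- screw_tray: Bystander: open blue tray of screws, 130 x 100 mm, 35 mm high. Leave alone.
There are look-alikes about, which are no part of the job. There is more than one size of the post; the one meant has the size given above.

How it is judged:
By the outcome, as a careful person would: the job done as asked, in the order asked, and still so for the second after the job is handed in, while the arm keeps its last pose, push and grip.
It also fails if it takes over 59 s, if anything falls off the work surface, if the arm or the gripper's body presses on something with over 40 N, if the wrist force passes 120 N, or if a joint passes its speed limit or range.

## Working session

There is one attempt and no reset: what is moved stays moved. The work goes in short steps, each a Python script; the robot and the scene stay as the last script left them, time stands still between calls to the robot, and variables do not carry over. Pictures are saved under pics/ and viewed, and the job is handed in when it is done.

```bash
mkdir -p pics; ls; cat > h.py <<'E'
import numpy as np,cv2
from bench import robot
def snap(name,fn):
    d=robot.get_image(name); cv2.imwrite('pics/'+fn,d['img']); return d
E
python3 - <<'E'
from h import *
for n in ['side','top','wrist']:
    d=snap(n,n+'0.png'); print(n,{k:v for k,v in d.items() if k!='img'})
print(robot.current_t(),robot.current_eef_rot(),robot.current_contact_force())
E
```

```text
pics
side {'fovy': 47.54117983117775, 'cx': 257.70017059845253, 'cy': 188.19658724770525, 'eye': array([ 361.27287673,  913.04274827, 1245.4255862 ]), 'orientation': array([-2.41484636e+00,  2.23515823e-03, -2.91824550e+00])}
top {'fovy': 52.79080924179767, 'cx': 247.47726996782953, 'cy': 191.32636181298201, 'eye': array([ 310.13669378,   61.99877483, 1456.78572246]), 'orientation': array([-2.93456841e+00,  6.69696028e-04, -1.59786482e+00])}
wrist {'fovy': 58.767296993297116, 'cx': 253.65657155570403, 'cy': 188.3864270613939, 'eye': array([ 247.56916777, -497.83051212,  383.86580585]), 'orientation': array([ 2.86377330e+00,  2.92866710e-04, -1.24704875e+00])}
0.15 [-3.14028073e+00 -2.70452334e-04  3.24822966e-01] [ 0.36539102 -0.18565709 -0.26536753]
```

View pics/side0.png

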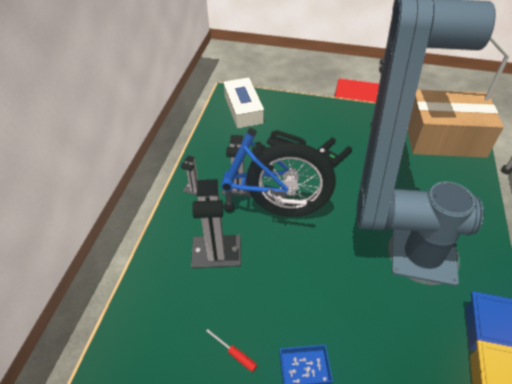

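View pics/top0.png

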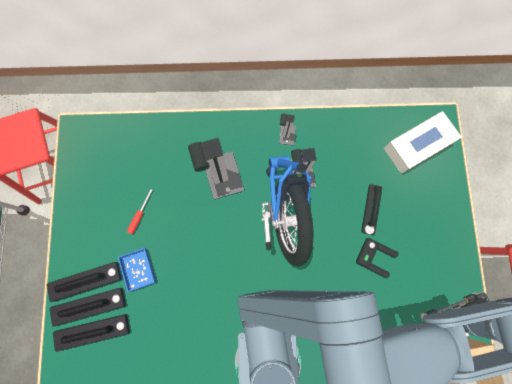

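View pics/wrist0.png

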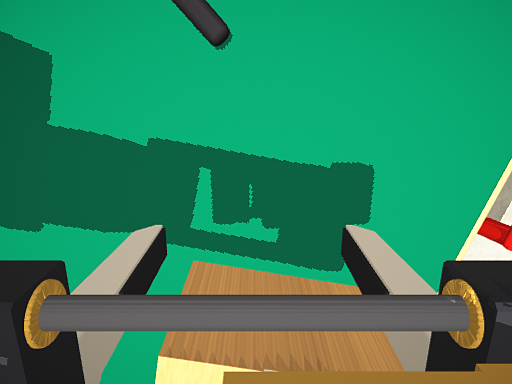

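```bash
python3 - <<'E'
import cv2
a=cv2.imread('pics/top0.png')[100:280,180:340];cv2.imwrite('pics/top0c.png',cv2.resize(a,None,fx=3.3,fy=3.3,interpolation=cv2.INTER_CUBIC)) 
a=cv2.imread('pics/side0.png')[70:280,170:370];cv2.imwrite('pics/side0c.png',cv2.resize(a,None,fx=2.8,fy=2.8,interpolation=cv2.INTER_CUBIC))
E
```

```text
(no output)
```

View pics/top0c.png

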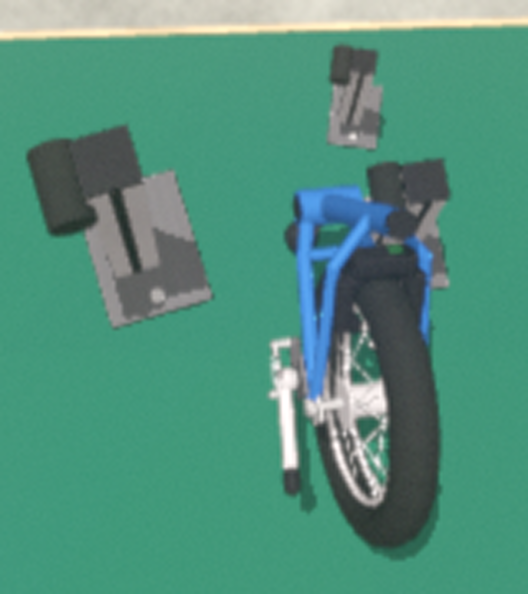

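View pics/side0c.png

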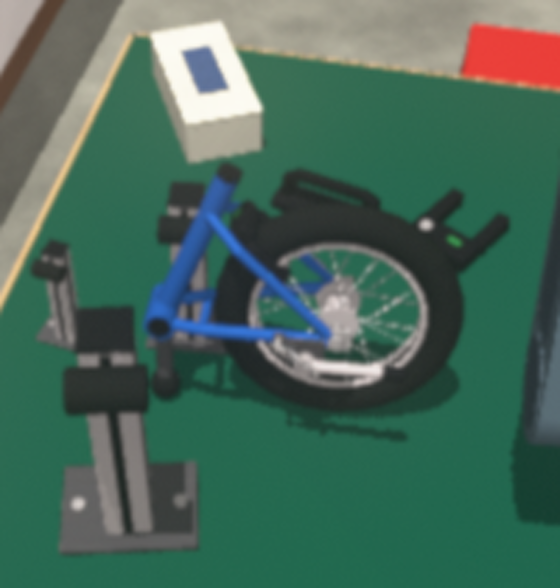

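```bash
cat >> h.py <<'E'
from scipy.spatial.transform import Rotation as Ro
def cam(d):
    R=Ro.from_euler('xyz',d['orientation']).as_matrix(); f=192/np.tan(np.radians(d['fovy'])/2)
    return R,f,d['eye'],d['cx'],d['cy']
def ray(d,p):
    R,f,e,cx,cy=cam(d); v=R@np.array([(p[0]-cx)/f,(p[1]-cy)/f,1]); return e,v/np.linalg.norm(v)
def onz(d,p,z):
    e,v=ray(d,p); return e+v*(z-e[2])/v[2]
def proj(d,P):
    R,f,e,cx,cy=cam(d); c=R.T@(np.asarray(P)-e); return np.array([cx+f*c[0]/c[2],cy+f*c[1]/c[2]])
def tri(d1,p1,d2,p2):
    e1,v1=ray(d1,p1);e2,v2=ray(d2,p2)
    t=np.linalg.lstsq(np.c_[v1,-v2],e2-e1,rcond=None)[0]
    a=e1+t[0]*v1;b=e2+t[1]*v2; return (a+b)/2,np.linalg.norm(a-b)
def model(P,x,y,yaw,lean):
    # leaned stub frame -> world; (x,y) = wheel contact-circle centre ; lean>0 to its right
    P=np.asarray(P,float)
    R=Ro.from_euler('xz',[lean,yaw]).as_matrix(); return R@(P-[0,0,22])+[x,y,22]
PT=dict(seat=(132,0,340),foot=(215,0,0),nutL=(0,66,152),nutR=(0,-66,152),send=(-76,90,135),sdown=(46,107,21),piv=(35,76,128),bbL=(215,34,135),wheeltop=(0,0,304),back=(-152,0,152))
E
python3 - <<'E'
from h import *
T=robot.get_image('top');S=robot.get_image('side')
ct=lambda u,v:(180+u/3.3-.35,100+v/3.3-.35); cs=lambda u,v:(170+u/2.8-.3,70+v/2.8-.3)
s,g=tri(T,ct(401,222),S,cs(230,170)); print('seat',s,g)
b,g=tri(T,ct(299,205),S,cs(157,325)); print('bbL',b,g)
n,g=tri(T,ct(313,411),S,cs(338,343)); print('nutL',n,g)
print('send@top', onz(T,ct(291,484),151))
print('post top mid', onz(T,ct(427,180),254), 'corners',[onz(T,ct(*c),254)[:2].round() for c in [(400,166),(445,159),(450,198),(408,202)]])
print('big', [onz(T,ct(*c),254)[:2].round() for c in [(72,138),(128,125),(143,178),(83,192)]])
print('small', [onz(T,ct(*c),150)[:2].round() for c in [(350,50),(378,50),(376,74),(353,74)]])
for lab,l in model_pts.items() if 0 else []: pass
E
```

```text
seat [ 614.38043083 -106.14803037  339.13803641] 1.2185739945311536
bbL [689.17278055 -27.64047338 144.88162997] 1.0745642248009115
nutL [467.2900617  -32.22086037 161.89802526] 1.075297619937701
send@top [394.3582596   -7.59695866 151.        ]
post top mid [ 680.21880417 -146.88424957  254.        ] corners [array([ 695., -121.]), array([ 701., -166.]), array([ 661., -168.]), array([ 658., -127.])]
big [array([733., 202.]), array([745., 146.]), array([690., 132.]), array([677., 191.])]
small [array([862., -90.]), array([ 861., -120.]), array([ 834., -117.]), array([834., -92.])]
```

```bash
python3 - <<'E'
from h import *
from scipy.optimize import least_squares
T=robot.get_image('top');S=robot.get_image('side')
ct=lambda u,v:(180+u/3.3-.35,100+v/3.3-.35); cs=lambda u,v:(170+u/2.8-.3,70+v/2.8-.3)
obs=[('seat',T,ct(401,222)),('seat',S,cs(230,170)),('bbL',T,ct(299,205)),('bbL',S,cs(157,325)),('nutL',T,ct(313,411)),('nutL',S,cs(338,343)),('send',T,ct(291,484))]
f=lambda q:np.concatenate([proj(d,model(PT[k],*q))-p for k,d,p in obs])
for lock in (1,0):
    r=least_squares(lambda q:f([*q,.2]),[470,-90,.1]) if lock else least_squares(f,[470,-90,.1,.2])
    print(r.x,r.fun.round(1))
    q=[*r.x,.2] if lock else r.x
    print({k:(model(PT[k],*q).round(),proj(T,model(PT[k],*q)).round(),proj(S,model(PT[k],*q)).round()) for k in ('seat','send','sdown','piv','foot','nutR')})
for d,n,o in ((T,'top',(180,100,340,280)),(S,'side',(170,70,370,280))):
    im=cv2.resize(d['img'],None,fx=4,fy=4,interpolation=cv2.INTER_CUBIC)
    q=[*least_squares(lambda q:f([*q,.2]),[470,-90,.1]).x,.2]
    for k in PT:
        p=proj(d,model(PT[k],*q)); c=tuple(int(round(v)) for v in p*4+1.5); cv2.circle(im,c,4,(0,0,255) if k!='sdown' else (255,0,255),1); cv2.putText(im,k,(c[0]+5,c[1]),0,.4,(0,255,255),1)
    cv2.imwrite(f'pics/{n}_fit.png',im[o[1]*4:(o[3])*4,o[0]*4:o[2]*4][:600])
E
```

```text
[ 4.76183972e+02 -6.64930893e+01  1.31833073e-01] [ 1.6  0.3 -0.   0.1 -0.1  0.9  0.3  1.1 -1.3 -1.3 -1.2  0.7  1.1  0.6]
{'seat': (array([ 615., -112.,  334.]), array([303., 167.]), array([252., 130.])), 'send': (array([392., -11., 151.]), array([269., 247.]), array([312., 203.])), 'sdown': (array([508.,  44.,  42.]), array([251., 218.]), array([273., 230.])), 'piv': (array([504.,  -9., 141.]), array([267., 214.]), array([278., 200.])), 'foot': (array([689., -34.,   0.]), array([270., 172.]), array([228., 211.])), 'nutR': (array([ 488., -156.,  136.]), array([310., 218.]), array([290., 170.]))}
[ 4.76787549e+02 -7.17612768e+01  1.27418627e-01  1.68924609e-01] [ 0.5  0.5 -0.1  0.4  0.6  0.9  0.4  0.6 -1.  -1.3 -1.2  0.7  1.4  0.6]
{'seat': (array([ 615., -108.,  335.]), array([302., 167.]), array([252., 131.])), 'send': (array([393., -12., 149.]), array([269., 247.]), array([312., 203.])), 'sdown': (array([509.,  39.,  39.]), array([253., 217.]), array([273., 229.])), 'piv': (array([504., -11., 139.]), array([267., 214.]), array([278., 200.])), 'foot': (array([690., -41.,   0.]), array([272., 172.]), array([229., 209.])), 'nutR': (array([ 488., -158.,  139.]), array([310., 218.]), array([291., 169.]))}
```

```bash
python3 -c "
import cv2
a=cv2.imread('pics/top_fit.png');b=cv2.imread('pics/side_fit.png');print(a.shape,b.shape)
b=b[:600];cv2.imwrite('pics/side_fit2.png',b)"
```

```text
(600, 640, 3) (600, 800, 3)
```

View pics/top_fit.png

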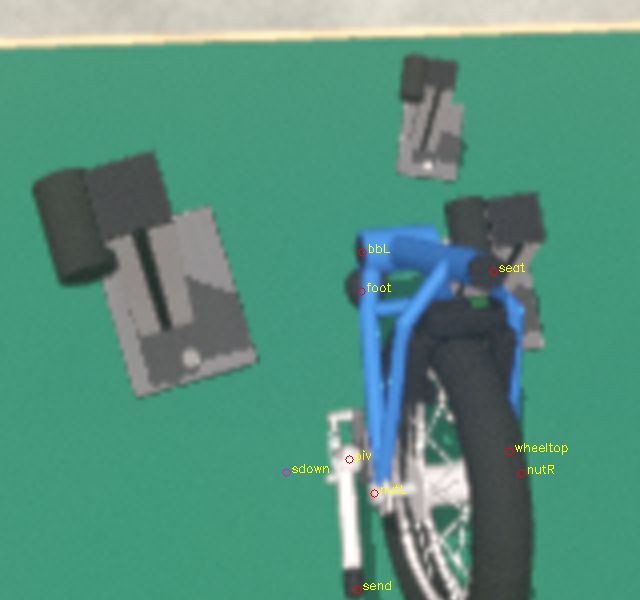

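View pics/side_fit.png

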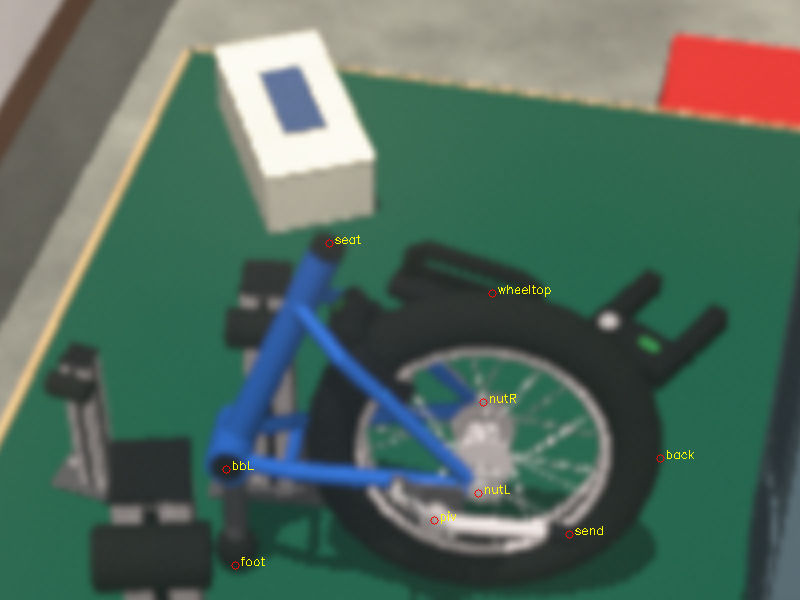

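```bash
cat >> h.py <<'E'
Q=[476.2,-67.5,.130,.195]
a=np.array([.102,-.994,-.040]);a/=np.linalg.norm(a); P0=np.array([35,76,128.]);L0=np.array([-76,90,135.])-P0
def leg(th,r): return P0+Ro.from_rotvec(a*th).apply(L0/np.linalg.norm(L0)*r)
YAW=np.pi/2+.13; TI=.18; ORI=[np.pi,TI,YAW]
RT=Ro.from_euler('xyz',ORI).as_matrix(); D=RT[:,2]; FWD=np.array([np.cos(.13),np.sin(.13),0])
def tcp_push(th,r=58,clear=0):
    c=model(leg(th,r),*Q); u=model(leg(th,r+1),*Q)-c
    n=-D+u*(D@u); n/=np.linalg.norm(n)
    e=c+n*(7+clear); return e-17.5*FWD-19*D
E
python3 - <<'E'
from h import *
print(leg(1.75,112),D,RT)
for th in (0,.35,.7,1.05): print(th,tcp_push(th).round(1),(model(leg(th,112),*Q)).round())
print(tcp_push(0,clear=20),robot.inverse_kinematics(tcp_push(0,clear=20),ORI))
p=robot.current_tcp_pos();o=robot.current_eef_rot()
print(robot.inverse_kinematics([p[0],p[1],480],o))
print(robot.inverse_kinematics(tcp_push(0)+[0,40,280],ORI))
E
```

```text
[ 45.41410914 107.0285047   20.88894442] [ 0.02320835 -0.1775189  -0.98384369] [[-1.27539734e-01  9.91561894e-01  2.32083453e-02]
 [ 9.75541915e-01  1.29634143e-01 -1.77518903e-01]
 [-1.79029573e-01  1.24900090e-16 -9.83843693e-01]]
0 [428.9  -8.1 171.2] [392. -12. 150.]
0.35 [428.4  -3.  152.1] [395.  -2. 114.]
0.7 [434.7   3.8 134.4] [411.  10.  81.]
1.05 [447.5  11.6 120.3] [437.  22.  56.]
[430.50938879  -4.51631831 190.83435962] [-0.12818081  0.07999074  1.89032317 -0.19239009  1.13205533 -0.17966757]
[-1.44883727e+00  2.20923249e-01  1.01066303e+00  4.56512219e-05
  1.91049531e+00 -2.02779135e-01]
[-0.04092492 -0.02216706  1.36480016 -0.18077967  1.76488433 -0.20891368]
```

```bash
python3 - <<'E'
from h import *
p=robot.current_tcp_pos();o=robot.current_eef_rot()
robot.move_gripper(0.0)
robot.move_ptp([p[0],p[1],480],o)
robot.move_ptp(tcp_push(0)+[0,40,280],ORI)
robot.move_linear(tcp_push(0,clear=15)+[0,3,0],speed=250)
print(robot.current_t(),robot.current_contact_force(),robot.current_gripper_width())
for n in ['side','top','wrist']: snap(n,n+'1.png')
cs=[cv2.imread('pics/%s1.png'%n) for n in ('side','top','wrist')]
c=[cv2.resize(cs[0][100:260,190:370],(400,356)),cv2.resize(cs[1][140:270,220:340],(390,356))]
cv2.imwrite('pics/m1.png',np.hstack(c))
E
```

```text
6.1583 [-0.35166072 -0.22269832 -0.08432174] 0.0068480583844389665
```

View pics/m1.png

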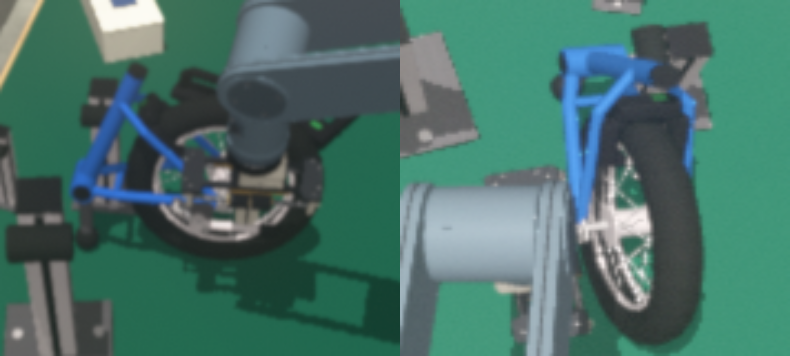

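View pics/wrist1.png

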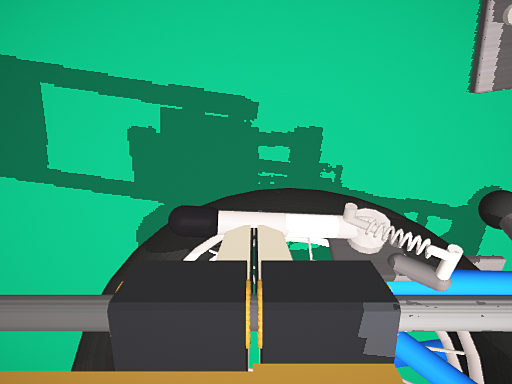

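```bash
python3 - <<'E'
from h import *
W=robot.get_image('wrist')
for r in (0,60,112): print(r,proj(W,model(leg(0,r),*Q)).round())
p=robot.current_tcp_pos(); R=Ro.from_euler('xyz',robot.current_eef_rot()).as_matrix()
print(proj(W,p+19*R[:,2]).round(), proj(W,p+19*R[:,2]+7.5*R[:,0]).round())
E
```

```text
0 [370. 230.]
60 [274. 226.]
112 [186. 221.]
[254. 238.] [254. 225.]
```

```bash
python3 - <<'E'
from h import *
for th in (0.05,.35,.7,1.05):
    robot.move_linear(tcp_push(th),speed=60); print(th,robot.current_contact_force().round(2),robot.current_t())
    if th>.3: snap('wrist','w_%.2f.png'%th)
robot.sleep(.3)
for n in ['side','top','wrist']: snap(n,n+'2.png')
w=[cv2.imread('pics/w_%.2f.png'%t) for t in (.35,.7)]+[cv2.imread('pics/wrist2.png'),cv2.imread('pics/side2.png')]
w=[cv2.resize(i,(400,300)) for i in w]
cv2.imwrite('pics/m2.png',np.vstack([np.hstack(w[:2]),np.hstack(w[2:])]))
E
```

```text
0.05 [-0.49 -0.75  1.74] 6.8083
0.35 [-0.07 -0.25  1.59] 7.2417
0.7 [-0.01  0.11 -0.3 ] 7.775
1.05 [ 0.47 -0.48  0.52] 8.3167
```

View pics/m2.png

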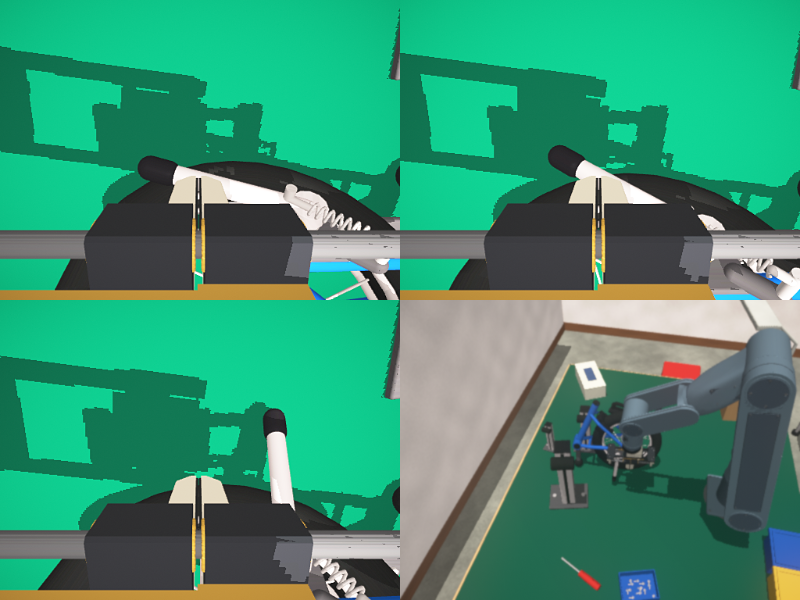

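```bash
python3 - <<'E'
from h import *
W=robot.get_image('wrist'); print(proj(W,model(leg(1.75,112),*Q)),'obs',(274/400*512,122/300*384))
p=robot.current_tcp_pos()
robot.move_linear(p+[-30,25,100],speed=200)
robot.move_linear(p+[-60,60,320],speed=300)
robot.move_ptp([330,180,440],[np.pi,0,.13])
robot.move_gripper(0.65)
print(robot.current_t(),robot.current_qpos())
for n in ['side','top']: snap(n,n+'3.png')
cs=[cv2.imread('pics/%s3.png'%n) for n in ('side','top')]
c=[cv2.resize(cs[0][100:260,190:370],(400,356),interpolation=2),cv2.resize(cs[1][140:270,220:340],(390,356),interpolation=2)]
cv2.imwrite('pics/m3.png',np.hstack(c))
E
```

```text
[351.78759182 151.62921106] obs (350.72, 156.16)
13.0583 [ 2.00146781e-01 -1.30218143e-01  1.47566099e+00  6.84900862e-06
  1.79610028e+00  1.64095923e+00]
```

View pics/m3.png

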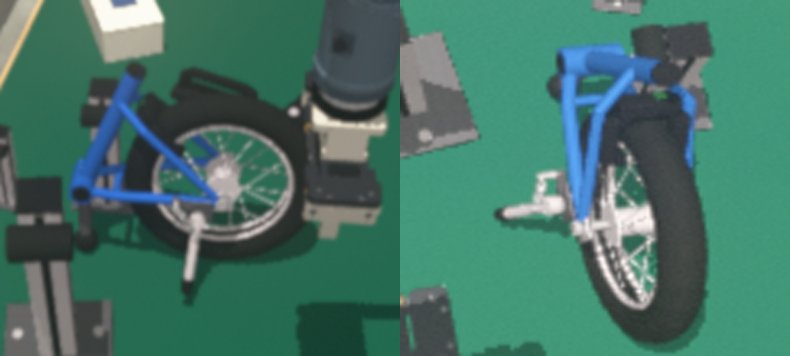

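```bash
cat >> h.py <<'E'
G=np.array([137.7,0,326.])
def gpose(lean,Q=Q,g=G,up=0):
    q=[Q[0],Q[1],Q[2],lean]; return model(np.array(g)+[0,0,up],*q),[np.pi+lean,0,Q[2]]
E
python3 - <<'E'
from h import *
p,o=gpose(.2,up=110)
robot.move_ptp([450,60,480],o)
robot.move_ptp(p,o)
W=snap('wrist','wrist4.png'); print(robot.current_t(),p,{k:proj(W,model(PT[k],*Q)).round() for k in ('seat','bbL','foot')}, proj(W,model(G,*Q)))
print('tcp axis at seat depth',[proj(W,robot.current_tcp_pos()+Ro.from_euler('xyz',robot.current_eef_rot()).apply([0,0,h])).round() for h in (0,96,110)])
E
```

```text
14.9667 [ 623.40036471 -131.20445484  427.74756323] {'seat': array([252., 204.]), 'bbL': array([227.,  90.]), 'foot': array([254.,  91.])} [252.59703803 191.13426826]
tcp axis at seat depth [array([251., 257.]), array([252., 197.]), array([252., 192.])]
```

View pics/wrist4.png

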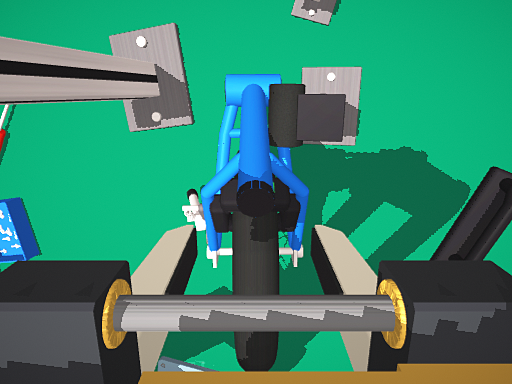

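```bash
python3 - <<'E'
from h import *
W=robot.get_image('wrist'); im=W['img']
hsv=cv2.cvtColor(im,cv2.COLOR_BGR2HSV)
m=((hsv[...,0]>100)&(hsv[...,0]<125)&(hsv[...,1]>120)&(hsv[...,2]>60)).astype('uint8')
for r in (100,110,120,130,140,150): 
    x=np.where(m[r,235:285])[0]+235; print(r,x.min(),x.max())
print('bb',proj(W,model((215,0,135),*Q)), 'bbL/R',proj(W,model((215,34,135),*Q)),proj(W,model((215,-34,135),*Q)), 'mid',proj(W,model((132+83*.6,0,340-205*.6),*Q)))
print({k:proj(W,model(PT[k],*Q)).round() for k in ('nutL','nutR','sdown')}, proj(W,model(leg(1.75,112),*Q)))
c=im[60:270,160:330]; cv2.imwrite('pics/w4c.png',cv2.resize(c,None,fx=3,fy=2.8,interpolation=2)[:600])
E
```

```text
100 235 268
110 235 266
120 241 266
130 240 268
140 240 268
150 239 284
bb [253.6264248   90.31493535] bbL/R [226.82425593  90.27300733] [280.43719547  90.35687682] mid [253.37675968 122.46608563]
{'nutL': array([206., 251.]), 'nutR': array([301., 251.]), 'sdown': array([192., 192.])} [191.66244815 192.71013493]
```

View pics/w4c.png

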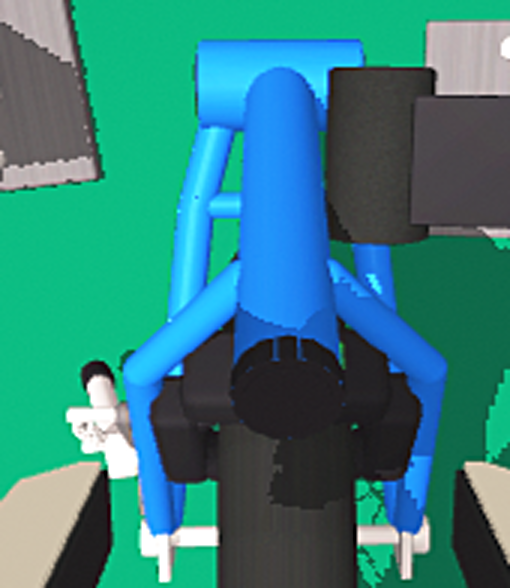

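```bash
python3 - <<'E'
from h import *
from scipy.optimize import least_squares
T=robot.get_image('top');S=robot.get_image('side');W=robot.get_image('wrist')
ct=lambda u,v:(180+u/3.3-.35,100+v/3.3-.35); cs=lambda u,v:(170+u/2.8-.3,70+v/2.8-.3); cw=lambda u,v:(160+u/3,60+v/2.8)
P2=dict(PT,nutm=(0,0,152),bbm=(215,0,135))
obs=[('seat',T,ct(401,222),1),('seat',S,cs(230,170),1),('bbL',T,ct(299,205),1),('bbL',S,cs(157,325),1),('nutL',T,ct(313,411),1),('nutL',S,cs(338,343),1),('seat',W,cw(288,388),.5),('bbm',W,cw(280,82),.5),('nutm',W,(255.2,252),.5)]
f=lambda q:np.concatenate([(proj(d,model(P2[k],*q))-p)*w for k,d,p,w in obs])
for ln in (None,.2,):
    g=f if ln is None else (lambda q:f([*q,.2]))
    r=least_squares(g,[476,-67,.13]+([.2] if ln is None else [])); q=[*r.x,.2][:4]
    print(r.x,r.fun.round(1)[-6:],r.cost,model(G,*q))
print(robot.current_t())
E
```

```text
[ 4.77311787e+02 -7.12458037e+01  1.50602074e-01  1.96506718e-01] [-0.9  1.2 -0.3  0.1  0.3 -0.8] 6.135085936736158 [ 622.35828255 -109.26868694  320.14939977]
[ 4.77172762e+02 -7.04963845e+01  1.50792755e-01] [-0.7  1.2 -0.4  0.1  0.2 -0.8] 6.1944044454393214 [ 622.38290913 -109.52095039  319.94023966]
15.1667
```

```bash
cat >> h.py <<'E'
Q2=[477.2,-71.3,.147,.2]; G2=np.array([137,0,328.])
E
python3 - <<'E'
from h import *
p,o=gpose(.2,Q2,G2,up=60); robot.move_linear(p,o,speed=150)
p,o=gpose(.2,Q2,G2,up=0); print(p,robot.move_linear(p,o,speed=60,f_stop=4)); print(robot.current_contact_force())
W=snap('wrist','wrist5.png')
S=snap('side','side5.png')
c=S['img'][90:240,190:350]; cv2.imwrite('pics/m5.png',np.hstack([cv2.resize(c,(384,360),interpolation=2),cv2.resize(W['img'],(416,360))]))
print(robot.current_t())
E
```

```text
[ 621.62684071 -111.37061348  321.90037282] False
[ 0.06566522 -0.17970828  0.05696146]
16.8833
```

View pics/m5.png

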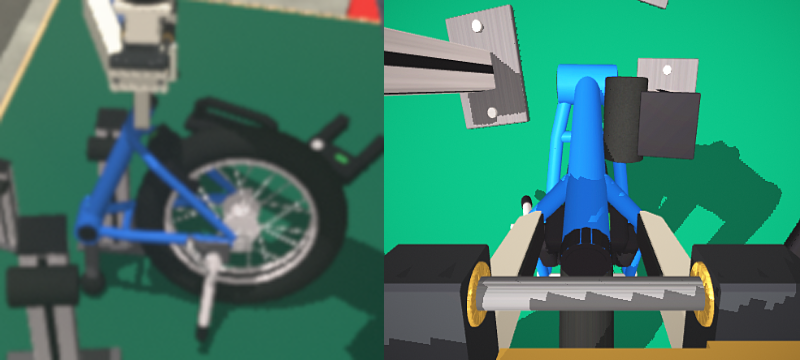

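```bash
python3 - <<'E'
from h import *
robot.move_gripper(0.0); print(robot.current_gripper_width()*93,robot.current_contact_force().round(2),robot.current_ft_torque().round(2),robot.current_tcp_pos())
W=snap('wrist','wrist6.png');print(robot.current_t())
E
```

```text
28.478307016698093 [-0.06  2.86  0.8 ] [ 0.72 -0.03  0.08] [ 621.69676684 -110.66230273  322.02216417]
17.5667
```

View pics/wrist6.png

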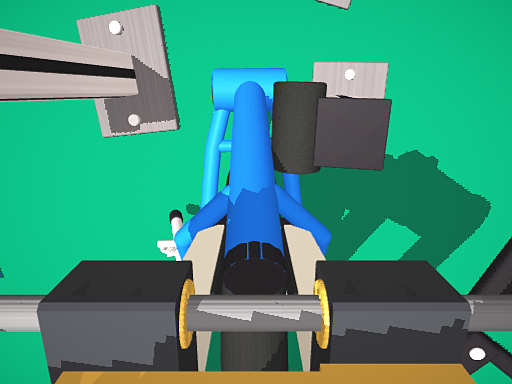

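```bash
python3 - <<'E'
from h import *
left=np.array([-np.sin(Q2[2]),np.cos(Q2[2]),0])
for ln in (.16,.12,.08,.04,0):
    p,o=gpose(ln,Q2,G2); p=p+left*22*(.2-ln)
    robot.move_linear(p,o,speed=35)
    print(ln,p.round(1),robot.current_contact_force().round(2),robot.current_ft_torque().round(2))
robot.sleep(.3);print(robot.current_contact_force().round(2),robot.current_gripper_width()*93,robot.current_t())
for n in ('side','top','wrist'): snap(n,n+'7.png')
a,b,w=[cv2.imread('pics/%s7.png'%n) for n in ('side','top','wrist')]
cv2.imwrite('pics/m7.png',np.hstack([cv2.resize(a[90:250,190:350],(400,400),interpolation=2),cv2.resize(b[130:270,220:360],(400,400),interpolation=2)]))
E
```

```text
0.16 [619.7 -98.6 324.1] [1.21 0.3  1.15] [ 0.43 -0.16 -0.09]
0.12 [617.8 -85.7 325.8] [1.01 0.23 2.87] [ 0.49 -0.12 -0.09]
0.08 [615.9 -72.8 327. ] [0.32 1.03 6.7 ] [ 0.58  0.01 -0.03]
0.04 [614.  -59.9 327.8] [-0.2   0.93  7.99] [ 0.65  0.05 -0.06]
0 [612.1 -46.9 328. ] [-1.59  0.14  8.64] [ 0.67  0.2  -0.02]
[-1.51  1.59  8.14] 28.276066569663055 20.4917
```

View pics/m7.png

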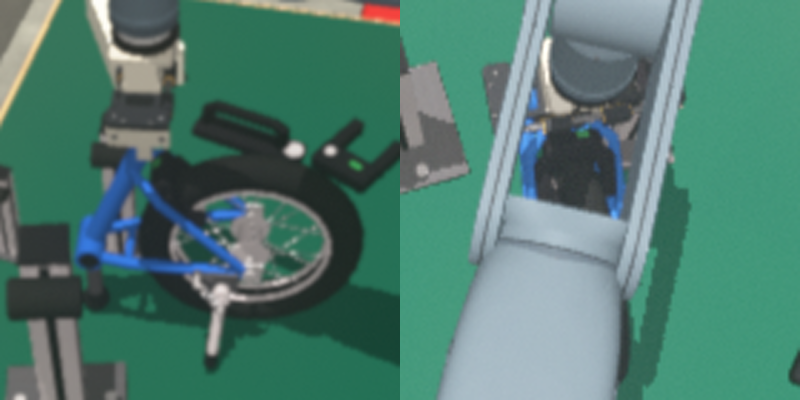

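View pics/wrist7.png

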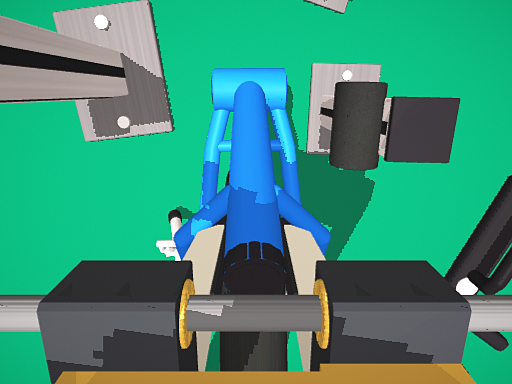

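```bash
python3 - <<'E'
from h import *
W=robot.get_image('wrist');S=robot.get_image('side')
q0=[Q2[0]-22*.2*np.sin(.147),Q2[1]+4.4*np.cos(.147),.147]
for l in (-.02,0,.02):
    q=[*q0,l]; print(l,'W bbL,R,bbm',[proj(W,model(k,*q)).round(1) for k in ((215,34,135),(215,-34,135))],'S nutL bbL sdown',[proj(S,model(PT[k],*q)).round(1) for k in ('nutL','bbL','sdown')])
im=S['img'][170:260,190:310]; cv2.imwrite('pics/s8.png',cv2.resize(im,None,fx=6,fy=6,interpolation=2))
im=W['img'][50:130,190:310]; cv2.imwrite('pics/w8.png',cv2.resize(im,None,fx=6,fy=6,interpolation=2))
print(robot.current_t(),robot.current_contact_force().round(2),robot.current_eef_rot(),robot.current_tcp_pos())
E
```

```text
-0.02 W bbL,R,bbm [array([213.9,  89.1]), array([284.7,  89. ])] S nutL bbL sdown [array([288.9, 202. ]), array([225.1, 194.1]), array([273.2, 234.3])]
0 W bbL,R,bbm [array([216.2,  89.1]), array([287.,  89.])] S nutL bbL sdown [array([288.9, 201.1]), array([225.1, 193.5]), array([273.2, 234. ])]
0.02 W bbL,R,bbm [array([218.5,  89.1]), array([289.2,  89. ])] S nutL bbL sdown [array([289. , 200.3]), array([225.2, 192.8]), array([273.2, 233.6])]
20.7417 [-1.64  1.95  8.55] [ 3.14153321e+00 -9.33578985e-04  1.46661523e-01] [612.14127859 -47.27570803 328.94242321]
```

View pics/s8.png

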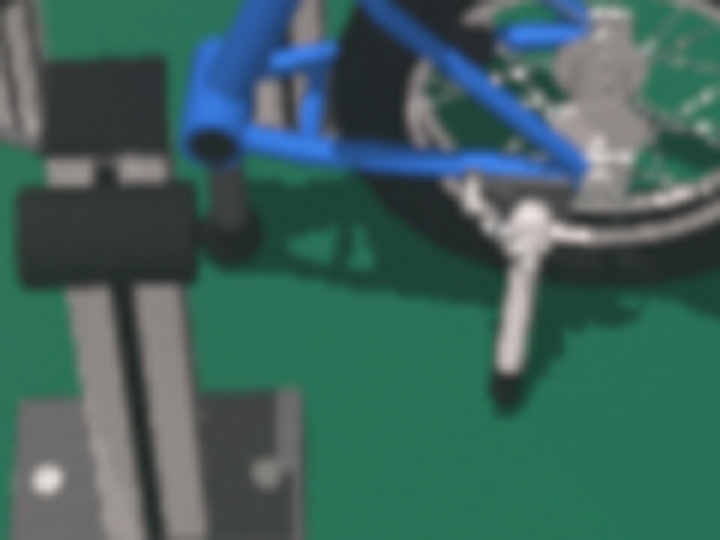

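View pics/w8.png

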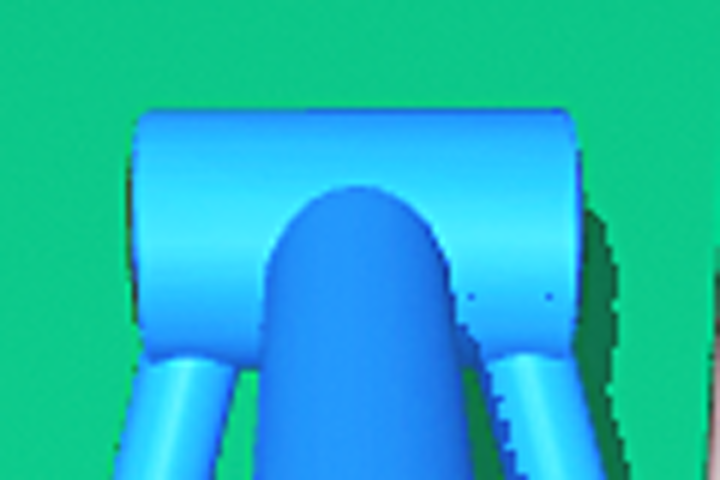

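```bash
python3 - <<'E'
from h import *
for n in ('wrist5','wrist6','wrist7'):
    im=cv2.imread(f'pics/{n}.png');h=cv2.cvtColor(im,cv2.COLOR_BGR2HSV)
    m=((h[...,0]>95)&(h[...,0]<125)&(h[...,1]>150)&(h[...,2]>80)).astype('uint8')
    r=[]
    for row in (75,80,85,90,95): 
        x=np.where(m[row,190:310])[0]+190; r.append((x.min(),x.max()))
    t=[]
    for row in (125,135,145):
        x=np.where(m[row,232:275])[0]+232; t.append((x.min(),x.max()))
    print(n,r,t)
E
```

```text
wrist5 [(np.int64(213), np.int64(287)), (np.int64(213), np.int64(287)), (np.int64(213), np.int64(272)), (np.int64(213), np.int64(272)), (np.int64(213), np.int64(271))] [(np.int64(232), np.int64(267)), (np.int64(232), np.int64(268)), (np.int64(232), np.int64(269))]
wrist6 [(np.int64(212), np.int64(286)), (np.int64(212), np.int64(286)), (np.int64(212), np.int64(273)), (np.int64(212), np.int64(273)), (np.int64(213), np.int64(273))] [(np.int64(233), np.int64(268)), (np.int64(232), np.int64(269)), (np.int64(232), np.int64(271))]
wrist7 [(np.int64(212), np.int64(286)), (np.int64(212), np.int64(286)), (np.int64(212), np.int64(286)), (np.int64(212), np.int64(286)), (np.int64(212), np.int64(286))] [(np.int64(232), np.int64(274)), (np.int64(232), np.int64(269)), (np.int64(232), np.int64(274))]
```

```bash
python3 - <<'E'
from h import *
robot.sleep(.3); print(robot.current_contact_force().round(2),robot.current_gripper_width()*93,robot.current_t())
robot.hand_in()
E
```

```text
[-0.73  1.55  9.19] 27.870551116252237 21.0417
the job is handed in; nothing more can be done
```

The kickstand is fully down, the frame is upright, and the gripper is still holding it by the seat tube. I handed the job in at 21 s. It reports no verdict.

- **Kickstand:** I pushed the leg down with the closed fingertips, using about 2 N. It snapped fully down, and its foot ended about 5 px from where the wrist picture should show it. The frame stayed on the bumper meanwhile.
- **Raising the frame:** I gripped the seat tube at its top end (28.5 mm between the pads) and rolled the frame upright along the arc about its two ground contacts. The arm presses it down with about 9 N, so the wheel and front foot stay on the bench.
- **Clearances:** The last pictures show a clear gap to the bumper, the kickstand fully down, and nothing else moved in the areas I viewed. I did not separately measure the kickstand's gap to the bench. By the sizes given it is 12 mm when upright.
- **Level:** The frame kept its position relative to the gripper to within about 1 px while being raised, and the tool ended vertical. Starting from the stated 0.2 rad, that gives a lean of about 0.
- **Checks that disagreed:** Absolute camera readings were off by 1–2 px. They would allow a slight lean to the left, about 0.02 rad by most of them and up to 0.05 rad by one rough side-view comparison. Most of that is within the calibration error, so I relied on the measurement relative to the gripper.

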